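# Index the soldering turntable to its next hole

## Robot

A 6-joint arm with a two-finger parallel gripper is mounted at the origin on a cart in front of the work surface, level with it; the furniture and walls round the work are solid. World frame = base frame: x ahead of the robot, y to its left, z up, the work surface at z = 0. Lengths are in m, angles in rad, forces in N, time in s.
With the tool pointing down it reaches from about 0.35 to 0.925 m from the base axis. Payload 6.4 kg.
Tool frame: the origin (TCP) lies midway between the tips of the shut fingers; the grasp point (between the pads) lies tcp_to_grasp behind it (tcp_to_grasp is the distance from the TCP to the grasp point, in m); z points along the fingers, y is the line along which they close (so a half turn about z gives the same grasp; the last joint's range is limited). The gripper opens to 94 mm and grips with 3 to 60 N. Pads are 16 mm wide; open, the fingers measure 119 mm over their backs; the gripper's body (75 mm by 177 mm) begins 78 mm behind the grasp point.
Start: joints at [1.085, 0.245, 1.558, -0, 1.339, -0.174], TCP at [0.199, 0.619, 0.205] pointing down, gripper open.
Joint ranges: [-3.13, 3.13], [-1.02, 2.26], [0.13, 2.54], [-0.95, 4.09], [0.21, 2.88], [-2.74, 2.74]. Speed limits (rad/s): [2.57, 2.57, 3.14, 3.14, 3.14, 3.14].

## Interface

Orientations are given as a rotation vector (axis times angle).
In Python, from bench import read_state, camera, job_done, tcp_to_grasp gives the robot as it stands.
- The arm moves only by the tool arm_command, never from a script. Its argument "plan" is a list of rows, each a list of 3 entries, a list of its own where there are three numbers: the finger opening in cm, from 0 to 9.4, then the shift along the world's x, y, z in cm, then the turn, a rotation vector about the world's x, y, z in rad. A call has exactly 10 rows; each row shifts and turns the commanded pose from where the row before left it; what a row does not reach is not made up. A row lasts 1/10 s, in which the tool goes at most 50 mm and 8.59 degrees, less where a joint would pass 70% of its speed; a pose out of reach is approached as far as the arm can. A call is refused whole if a number of a shift passes 5 or a number of a turn 0.15, either way. A call with a gripper value outside its range is refused whole. The fingers move at their own pace and stop on an object; "squeeze" is the grip in N (left out, the last holds). Time passes only in rows, so rows that do not move let the fingers close, or fill a call up. It gives the time, the measured TCP pose, the force, the opening and the grip force at its end, in the units of the state.
- read_state(): the state, without advancing time (a new reading comes with each control period).
- camera(name): name is "scene" or "top"; returns a dict with "image" (400x640x3 uint8, red, green, blue), "fovy" (degrees; the focal length in pixels is half the picture's height over the tangent of half this angle, whatever the lens; pixels are square), "cx", "cy" (the principal point, pixels), "pose" (4x4, takes a point from camera to world coordinates). Camera axes: x right, y up, looking along -z (the intrinsics and any distortion apply to the point x, -y, -z); pixel columns grow to the right and rows downward; lengths in m; the calibration is good to about 2 mm. A picture is of the moment at which its call begins. There is no depth.
- job_done(): hands the job in; it is judged then, once.
The state is a dict: "time_s": time; "joint_positions": joint angles; "qd": joint speeds; "tau": joint torques, N m; "tool_pos": TCP position; "ee_rot": TCP orientation; "ft_force": force on the tool from outside, world axes, zero at the start; "moment": the same for the moment, N m; "finger_gap": opening from 0.0 (shut) to 1.0 (fully open); "finger_force": force on a finger pad.
Only numpy, scipy, OpenCV 4.12 (cv2) and the standard library are available. Lean on these libraries where they do the work, as an engineer would, in place of code of your own. Each camera call takes 0.05 s, during which the arm holds its last target. There are 200 camera calls.

## Task

The grey soldering turntable on the bench, which carries a small circuit board, is locked by a spring plunger with a black dished knob on the end of its arm. With a fingertip press the knob down, keep it pressed while you push it round to the very next hole of the index plate on the side where the blue soldering-iron stand is, and let go there so that the plunger springs up into that hole and the table is locked with the board one station nearer the iron. Do not pinch the knob, and leave the things lying around undisturbed.

Things in the scene. Friction and masses are not known exactly. Their poses are not given: they have to be found in the camera images.
- index_base: Fixed base of the turntable, screwed to the bench: grey round foot 200 mm across and column, with a steel index plate on top (170 mm across, top 58 mm above the bench) that has 8 through holes of 12 mm on a 146 mm circle, 45 degrees apart. Origin on the turning axis at bench height, z up. The plunger starts in the hole in the base's own -x direction, towards the robot give or take 43 degrees.
- table_axis (a point): Point on the turning axis at the index plate's top, 58 mm above the bench. Above it turns an aluminium table, 122 mm across, top 72 mm above the bench, with a small board in black rails on it, up to 100 mm above the bench and within 48 mm of the axis. A straight arm runs from the table out to the knob.
- table (a joint): Turn of the table and its arm about the vertical axis, rad: 0 at the start hole, positive anticlockwise seen from above, next holes at +0.785 and -0.785, free to 3 rad either way. With the pin out of the hole it turns easily (about 0.5 N at the knob) and stays where it is left; with the pin up in a hole it is locked, with about 1 degree of play.
- plunger (a joint): How far the plunger is pressed down, m: 0 fully up, 0.013 at its stop. Spring force about 4 N at the top, 8 N at 8 mm, 10.5 N at the stop. Its round-nosed pin sits in the plate from below and is clear of the hole when pressed over 8 mm. Let go between holes it stays about 8 mm down, the pin sliding under the plate, and springs up by itself within about 3 degrees of a hole.
- knob_top (a point): Centre of the pressing face of the black plunger knob, 47 mm across; the face is dished, 40 mm across inside a rim 3 mm high. It is 96 mm from the turning axis, on the same radius as the hole the pin is in; the face stands 109 mm above the bench when up and moves with table and plunger. The knob's underside is 98 mm above the bench when up; the arm below it is 26 mm wide.
- hole_clockwise (a point): Centre of the hole next to the start hole, clockwise seen from above (table -0.785), at the plate's top; 73 mm from the axis, fixed to the base. Seen from the robot it lies to the left (+y) of the start hole.
- hole_anticlockwise (a point): Centre of the hole next to the start hole, anticlockwise seen from above (table +0.785), at the plate's top; 73 mm from the axis, fixed to the base. Seen from the robot it lies to the right (-y) of the start hole.
- iron_stand: Blue folded sheet stand (fixed, 82 x 150 mm, 65 mm high) with a soldering iron in it, handle end towards the robot, up to 130 mm high. Origin at the middle of its underside. It stands either left of the turntable (y about 0.37: the target is then hole_clockwise) or right of it (y about -0.12: the target is hole_anticlockwise), the solder spool on the other side.
- solder_spool: White solder spool (loose, 58 x 73 mm, 46 mm high), beside the turntable on the side away from the iron stand; origin at the middle of its underside.
- choke_transformer: Small dark transformer with yellow tape (loose, 30 x 34 mm, 32 mm high), right of and nearer than the turntable; origin at the middle of its underside.
- flux_tin: Round tin with a red lid (loose, 59 mm across, 18 mm high) between the turntable and the robot; origin at the middle of its underside.
- tip_cleaner: Round gold tin of brass wool (loose, 62 mm across, 50 mm high) behind the turntable; origin at the middle of its underside.

How it is judged:
By the outcome, as a careful person would: the job done as asked, in the order asked, and still so for the second after the job is handed in, with the robot touching nothing.
It also fails if it takes over 32 s, if anything falls off the work surface, if the arm or the gripper's body presses on something with over 40 N, if the wrist force passes 120 N, or if a joint passes its speed limit or range.

## Working session

There is one attempt and no reset: what is moved stays moved. The work goes in short steps, Python scripts to look and compute and a tool call to move; the robot and the scene stay as the last step left them, time stands still between calls to the robot, and variables do not carry over. Pictures are saved under pics/ and viewed, at most 10 in all, crops included, and the job is handed in when it is done.

Besides the shell and the picture viewer there is one more tool, called after "Call:" as name([rows], argument=value, ...), one row to a line, values as JSON. arm_command: Moves the arm, as the interface text tells. Its arguments: {"type":"object","properties":{"plan":{"type":"array"},"squeeze":{"type":"number"}},"required":["plan"]}

```bash
mkdir -p pics; python3 - <<'E'
from bench import *
import cv2,numpy as np
for n in("scene","top"):
    c=camera(n);cv2.imwrite(f"pics/{n}0.png",c["image"][:,:,::-1]);print(n,c["fovy"],c["cx"],c["cy"],np.round(c["pose"],4).tolist(),[k for k in c])
print(read_state(),tcp_to_grasp)
E
```

```text
scene 55.59932841292229 322.0998071831033 195.8880239855379 [[0.7095, 0.5207, -0.4748, 0.1396], [-0.7046, 0.5115, -0.4919, -0.2899], [-0.0133, 0.6836, 0.7297, 0.7212], [0.0, 0.0, 0.0, 1.0]] ['image', 'fovy', 'cx', 'cy', 'pose']
top 50.94494977399103 313.99646304135655 194.71999486170785 [[0.0197, 0.9991, -0.0384, 0.5143], [-0.9998, 0.0196, -0.0033, 0.1219], [-0.0026, 0.0385, 0.9993, 1.151], [0.0, 0.0, 0.0, 1.0]] ['image', 'fovy', 'cx', 'cy', 'pose']
{'time_s': 0.1, 'joint_positions': array([ 1.08493625e+00,  2.45744310e-01,  1.55884478e+00, -4.41502512e-06,
        1.33872835e+00, -1.74129450e-01]), 'qd': array([-4.72836442e-04,  8.13658101e-05, -1.75545255e-03, -9.86189290e-04,
        1.69266091e-03,  8.92541006e-04]), 'tau': array([-1.64314366e-03, -4.16920459e+01, -3.15523374e+01,  6.86254352e-02,
        3.10242455e-02, -7.65076493e-05]), 'tool_pos': array([0.19912134, 0.61819202, 0.20448096]), 'ee_rot': array([-4.87597201e-01, -3.10296004e+00,  2.56483237e-03]), 'ft_force': array([-0.98230476, -0.34881279,  0.20574636]), 'moment': array([-0.02487986, -0.02925232, -0.0451866 ]), 'finger_force': 0.0, 'finger_gap': 0.9984903526250193} 0.0188
```

View pics/top0.png

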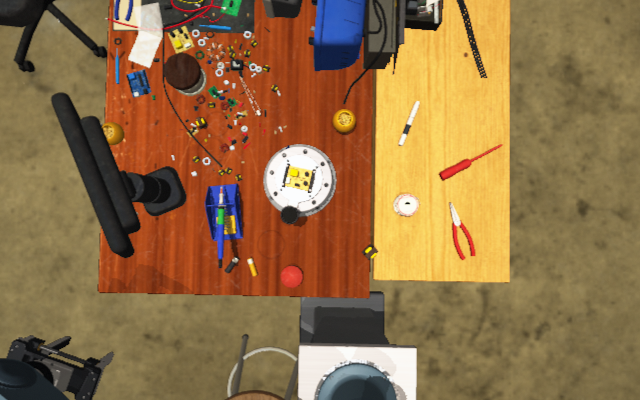

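View pics/scene0.png

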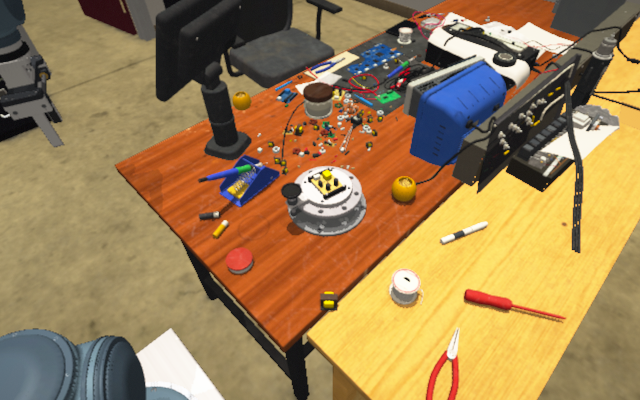

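The stand is on the left (y+), near pixel (224,215) in the top view, so the target is hole_clockwise. In the top view the knob is near (290,214) and the turntable near (300,180). In the scene view the knob is near (291,190).

```bash
cat > h.py <<'E'
from bench import *
import cv2,numpy as np
def ray(c,u,v):
    f=200/np.tan(np.radians(c["fovy"]/2));P=np.array(c["pose"])
    return P[:3,3],P[:3,:3]@np.array([(u-c["cx"])/f,-(v-c["cy"])/f,-1])
def at(c,u,v,z):
    o,d=ray(c,u,v);return o+d*(z-o[2])/d[2]
def px(c,p):
    f=200/np.tan(np.radians(c["fovy"]/2));P=np.array(c["pose"]);q=P[:3,:3].T@(np.array(p)-P[:3,3])
    return c["cx"]-f*q[0]/q[2],c["cy"]+f*q[1]/q[2]
E
python3 - <<'E'
from h import *
t=camera("top");s=camera("scene")
a=cv2.resize(t["image"][135:235,250:350],(0,0),fx=5,fy=5,interpolation=2)
b=cv2.resize(s["image"][155:245,270:380],(0,0),fx=5,fy=5,interpolation=2)[:, :]
im=np.zeros((500,1050,3),np.uint8);im[:500,:500]=a;im[:450,500:1050]=b
im=im[:, :]
cv2.imwrite("pics/c.png",cv2.resize(im,(800,381))[:,:,::-1])
E
```

```text
(no output)
```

View pics/c.png

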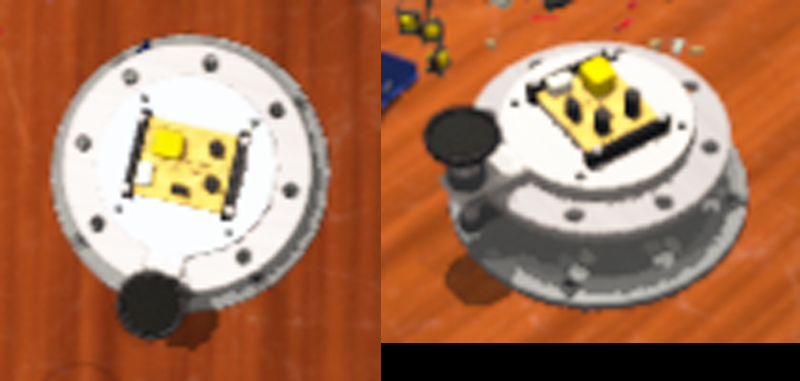

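The crop shows the black knob at (152,303) in the top half and (462,135) in the scene half. Seven free holes are visible in the top half. I'll fit the base pose to them.

```bash
python3 - <<'E'
from h import *
from scipy.optimize import least_squares
t=camera("top");s=camera("scene")
T=np.array([(97,223),(83,143),(130,76),(210,63),(277,110),(290,189),(244,257)])/3.81+[250,135]
S=(np.array([(574,215),(664,202),(709,146),(690,86)])-[381,0])/3.81+[270,155]
kt=np.array((152,303))/3.81+[250,135]; ks=(np.array((462,135))-[381,0])/3.81+[270,155]
H=lambda p,k,r=.073,z=.058:[p[0]+r*np.cos(p[2]+k*np.pi/4),p[1]+r*np.sin(p[2]+k*np.pi/4),z]
# p: angle of start hole; k=-1 is clockwise
def res(p,ws=1):
    r=[]
    for k in range(1,8): r.append(np.subtract(px(t,H(p,-k)),T[k-1]))
    for k in range(4): r.append(ws*np.subtract(px(s,H(p,k+1)),S[k]))
    r.append(np.subtract(px(t,H(p,0,.096,.111)),kt)); r.append(ws*np.subtract(px(s,H(p,0,.096,.111)),ks))
    return np.ravel(r)
a0=np.arctan2(*(at(t,*kt,.109)-at(t,*T.mean(0),.058))[[1,0]])
for ws in(1,0):
    o=least_squares(lambda p:res(p,ws),[*at(t,*T.mean(0),.058)[:2],a0]);p=o.x
    print(p,np.degrees(p[2]),np.round(o.fun.reshape(-1,2),1).tolist())
    print("knob start",H(p,0,.096),"end",H(p,-1,.096))
st=read_state();print(at(t,*kt,.111),st["tool_pos"])
for n,u,v in(("stand",222,185),("stand",240,240),("ironhandle",221,262),("tin",291,276)):print(n,at(t,u,v,.05))
E
```

```text
[0.59660756 0.16531493 2.93843229] 168.35976854032106 [[-0.1, 0.4], [0.0, 0.3], [0.1, 0.5], [0.2, 0.3], [0.0, 0.3], [0.3, 0.6], [-0.0, 0.2], [0.3, -0.4], [0.3, -0.6], [0.8, -0.4], [0.3, -0.5], [-0.3, 0.6], [0.2, -1.0]]
knob start [np.float64(0.5025819151609243), np.float64(0.18468444219901425), 0.058] end [np.float64(0.543817699370107), np.float64(0.2454974170466837), 0.058]
[0.59761509 0.16539428 2.94076411] 168.4933722102767 [[-0.1, 0.0], [-0.0, -0.0], [0.0, 0.1], [0.1, -0.1], [-0.0, -0.2], [0.2, 0.1], [-0.0, -0.2], [0.0, -0.0], [0.0, -0.0], [0.0, -0.0], [0.0, -0.0], [-0.2, 0.2], [0.0, -0.0]]
knob start [np.float64(0.503544537385448), np.float64(0.18454448690439576), 0.058] end [np.float64(0.5446384044651892), np.float64(0.24545345092121454), 0.058]
[0.50406661 0.18406821 0.111     ] [0.19930049 0.61849379 0.20508689]
stand [0.57744722 0.3678473  0.05      ]
stand [0.43437457 0.3167101  0.05      ]
ironhandle [0.37618637 0.36479274 0.05      ]
tin [0.3435753  0.18132634 0.05      ]
```

Call:
arm_command([
  [0,[0,-4,0],[0,0,0]],
  [0,[0,-4,0],[0,0,0]],
  [0,[0,-4,0],[0,0,0]],
  [0,[0,-4,0],[0,0,0]],
  [0,[0,-4,0],[0,0,0]],
  [0,[3,-3.5,0],[0,0,0]],
  [0,[3,-3.5,0],[0,0,0]],
  [0,[3,-3.5,0],[0,0,0]],
  [0,[3,-3.5,0],[0,0,0]],
  [0,[3,-3.5,0],[0,0,0]],
], squeeze=10)

```text
time_s: 1.3
tool_pos: [0.3503, 0.2421, 0.2058]
ee_rot: [0.488, 3.102, 0.001]
ft_force: [-0.3, 0.0, 0.1]
finger_gap: 0.187
finger_force: 0.0
```

Call:
arm_command([
  [0,[1.9,-0.7,0],[0,0,0]],
  [0,[1.9,-0.7,-0.8],[0,0,0]],
  [0,[1.9,-0.7,-0.8],[0,0,0]],
  [0,[1.9,-0.7,-0.8],[0,0,0]],
  [0,[1.9,-0.7,-0.8],[0,0,0]],
  [0,[1.9,-0.7,-0.8],[0,0,0]],
  [0,[1.9,-0.7,-0.8],[0,0,0]],
  [0,[1.9,-0.7,-0.8],[0,0,0]],
  [0,[0.1,-0.1,-0.4],[0,0,0]],
  [0,[0,0,0],[0,0,0]],
])

```text
time_s: 2.3
tool_pos: [0.5017, 0.1865, 0.1447]
ee_rot: [-0.488, -3.101, 0.001]
ft_force: [-0.2, -0.2, 0.2]
finger_gap: 0.003
finger_force: 0.0
```

```bash
python3 - <<'E'
from h import *
t=camera("top");s=camera("scene")
a=cv2.resize(t["image"][155:235,240:340],(400,320),interpolation=2)
b=cv2.resize(s["image"][125:225,240:340],(400,400),interpolation=2)
im=np.zeros((400,800,3),np.uint8);im[:320,:400]=a;im[:,400:]=b
cv2.imwrite("pics/d.png",im[:,:,::-1]);print(read_state()["tool_pos"])
E
```

```text
[0.50172661 0.18698819 0.14556544]
```

View pics/d.png

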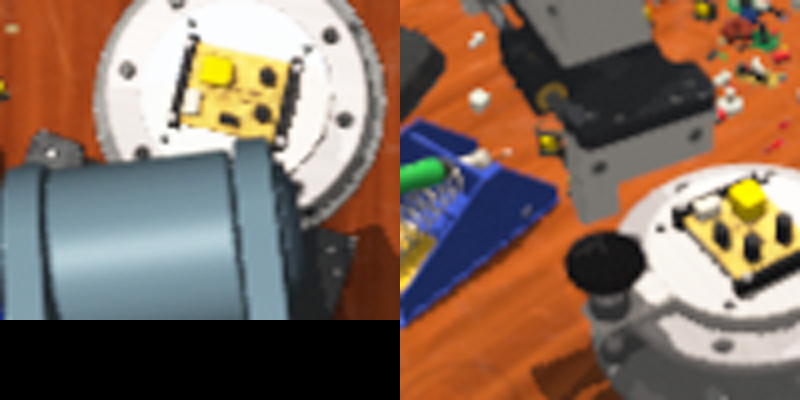

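The scene crop shows the shut fingertips at about (594,218), just above the knob at (606,262). Next I check the projection.

```bash
python3 - <<'E'
from h import *
s=camera("scene")
for p in([.5017,.1867,.1455],[.503,.1847,.109],[.503,.1847,.112]): print((np.array(px(s,p))-[240,125])*4+[400,0])
E
```

```text
[597.61561689 212.40992609]
[606.65611567 259.61676616]
[606.27166028 255.89649053]
```

Call:
arm_command([
  [0,[0.1,-0.2,-0.8],[0,0,0]],
  [0,[0,0,-0.8],[0,0,0]],
  [0,[0,0,-0.8],[0,0,0]],
  [0,[0,0,-0.7],[0,0,0]],
  [0,[0,0,-0.3],[0,0,0]],
  [0,[0,0,-0.3],[0,0,0]],
  [0,[0,0,-0.3],[0,0,0]],
  [0,[0,0,-0.3],[0,0,0]],
  [0,[0,0,-0.3],[0,0,0]],
  [0,[0,0,-0.2],[0,0,0]],
])

```text
time_s: 3.45
tool_pos: [0.5032, 0.185, 0.0981]
ee_rot: [-0.488, -3.103, -0.0]
ft_force: [-4.4, 0.8, 8.8]
finger_gap: 0.006
finger_force: 4.2
```

```bash
python3 - <<'E'
from h import *
camera("scene");s=read_state();print(s["tool_pos"],s["ft_force"],s["moment"])
E
```

```text
[0.50325845 0.18495218 0.09798617] [-5.12234793  1.30599819  8.69737078] [ 0.09585478  0.94537232 -0.03281277]
```

Call:
arm_command([
  [0,[0.1,0.4,-0.05],[0,0,0]],
  [0,[0.1,0.41,0],[0,0,0]],
  [0,[0.13,0.4,0],[0,0,0]],
  [0,[0.14,0.39,0],[0,0,0]],
  [0,[0.17,0.39,0],[0,0,0]],
  [0,[0.18,0.38,0],[0,0,0]],
  [0,[0.2,0.37,0],[0,0,0]],
  [0,[0.2,0.36,0],[0,0,0]],
  [0,[0.23,0.35,0],[0,0,0]],
  [0,[0.24,0.34,0],[0,0,0]],
])

```text
time_s: 4.5
tool_pos: [0.5226, 0.223, 0.0991]
ee_rot: [0.487, 3.099, 0.002]
ft_force: [-1.0, -1.0, 7.0]
finger_gap: 0.008
finger_force: 3.9
```

```bash
python3 - <<'E'
from h import *
t=camera("top");s=camera("scene")
a=cv2.resize(t["image"][135:235,240:340],(400,400),interpolation=2)
b=cv2.resize(s["image"][125:225,250:350],(400,400),interpolation=2)
cv2.imwrite("pics/e.png",np.hstack([a,b])[:,:,::-1]);r=read_state();print(r["tool_pos"],r["ft_force"])
E
```

```text
[0.52285723 0.22333446 0.09926812] [0.83693135 0.12441262 7.87259897]
```

View pics/e.png

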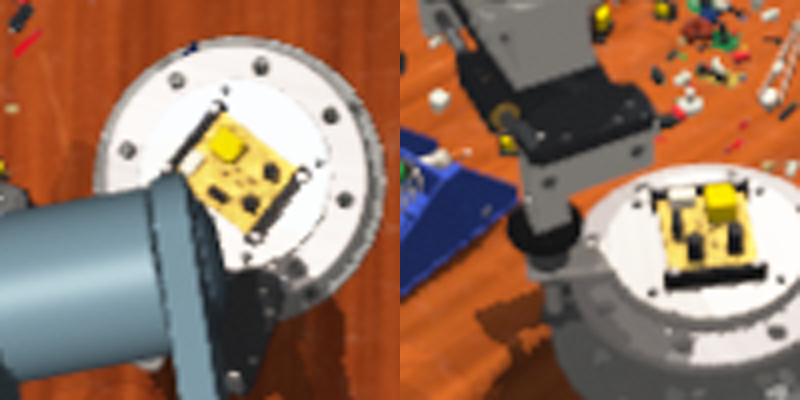

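Top half: the board and arm have turned about 26° and the finger is inside the dish. I'll carry on round.

Call:
arm_command([
  [0,[0.25,0.33,-0.1],[0,0,0]],
  [0,[0.25,0.33,-0.05],[0,0,0]],
  [0,[0.28,0.3,0],[0,0,0]],
  [0,[0.28,0.3,0],[0,0,0]],
  [0,[0.3,0.28,0],[0,0,0]],
  [0,[0.3,0.28,0],[0,0,0]],
  [0,[0.32,0.24,0],[0,0,0]],
  [0,[0.32,0.23,0],[0,0,0]],
  [0,[0,0,0],[0,0,0]],
  [0,[0,0,0],[0,0,0]],
])

```text
time_s: 5.6
tool_pos: [0.5462, 0.2461, 0.0982]
ee_rot: [0.487, 3.097, 0.004]
ft_force: [1.4, 0.1, 8.4]
finger_gap: 0.004
finger_force: 4.2
```

```bash
python3 - <<'E'
from h import *
t=camera("top");s=camera("scene")
a=cv2.resize(t["image"][145:215,260:340],(457,400),interpolation=2)
b=cv2.resize(s["image"][135:215,260:328],(340,400),interpolation=2)
cv2.imwrite("pics/f.png",np.hstack([a,b])[:,:,::-1]);r=read_state();print(r["tool_pos"],r["ft_force"])
d=r["tool_pos"][:2]-[.597,.1653];print(np.hypot(*d),np.degrees(np.arctan2(d[1],d[0])))
E
```

```text
[0.54617712 0.24602391 0.09817172] [ 1.37036649 -0.03074322  8.36752509]
0.09539032786057322 122.19406733284903
```

View pics/f.png

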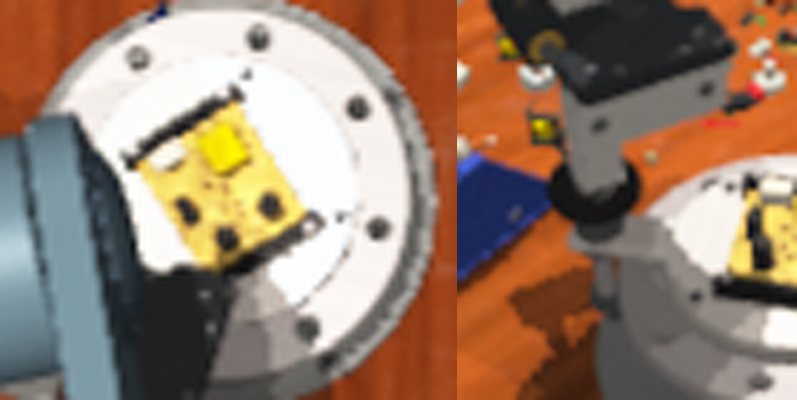

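The finger is still in the dish and the rail has turned about 46°. I'll measure that more exactly by rotating the first picture onto this one.

```bash
cat > ang.py <<'E'
from h import *
t=camera("top");n=cv2.GaussianBlur(t["image"],(0,0),.7).astype(np.float32);o=cv2.GaussianBlur(cv2.imread("pics/top0.png")[:,:,::-1].copy(),(0,0),.7)
c=px(t,[.597,.1653,.08]);Y,X=np.mgrid[:400,:640]
f=420.;m=(np.hypot(X-c[0],Y-c[1])<22)&(X>c[0]-17)&(Y<c[1]+12)
best=[]
for a in np.arange(-52,-37,.25):
  for dx in np.arange(-1,1.1,.5):
    for dy in np.arange(-1,1.1,.5):
      M=cv2.getRotationMatrix2D(c,a,1);M[:,2]+=[dx,dy]
      best.append((np.mean(np.abs(cv2.warpAffine(o,M,(640,400),flags=2).astype(np.float32)-n)[m]),a,dx,dy))
print(sorted(best)[:4])
E
python3 ang.py
```

```text
[(np.float32(11.825303), np.float64(-45.0), np.float64(-0.5), np.float64(0.0)), (np.float32(11.834883), np.float64(-44.75), np.float64(-0.5), np.float64(0.0)), (np.float32(11.871231), np.float64(-45.25), np.float64(-0.5), np.float64(0.0)), (np.float32(11.871513), np.float64(-44.5), np.float64(-0.5), np.float64(0.0))]
```

The table is at −45.0°, so I let go straight up.

Call:
arm_command([
  [0,[0,0,0.3],[0,0,0]],
  [0,[0,0,0.3],[0,0,0]],
  [0,[0,0,0.3],[0,0,0]],
  [0,[0,0,0.3],[0,0,0]],
  [0,[0,0,0.4],[0,0,0]],
  [0,[0,0,0.6],[0,0,0]],
  [0,[0,0,1],[0,0,0]],
  [0,[0,0,1.5],[0,0,0]],
  [0,[0,0,2],[0,0,0]],
  [0,[0,0,2],[0,0,0]],
])

```text
time_s: 6.75
tool_pos: [0.5432, 0.2456, 0.184]
ee_rot: [0.488, 3.103, 0.0]
ft_force: [-0.1, -0.0, -0.3]
finger_gap: 0.008
finger_force: 0.0
```

```bash
python3 ang.py; python3 - <<'E'
from h import *
t=camera("top");s=camera("scene")
a=cv2.resize(t["image"][145:215,260:340],(457,400),interpolation=2)
b=cv2.resize(s["image"][135:215,260:328],(340,400),interpolation=2)
cv2.imwrite("pics/g.png",np.hstack([a,b])[:,:,::-1]);r=read_state();print(r["tool_pos"],r["ft_force"])
A=np.radians(123.4)
for z in(.111,.103):print((np.array(px(s,[.597+.096*np.cos(A),.1653+.096*np.sin(A),z]))-[260,135])*5+[457,0])
E
```

```text
[(np.float32(9.28825), np.float64(-44.0), np.float64(-0.5), np.float64(0.0)), (np.float32(9.293885), np.float64(-44.25), np.float64(-0.5), np.float64(0.0)), (np.float32(9.333615), np.float64(-44.5), np.float64(-0.5), np.float64(0.0)), (np.float32(9.346858), np.float64(-43.75), np.float64(-0.5), np.float64(0.0))]
[0.54437701 0.24580482 0.1846565 ] [-0.32137356 -0.436506    0.27919756]
[594.72824615 162.68464253]
[596.06322061 175.03982312]
```

View pics/g.png

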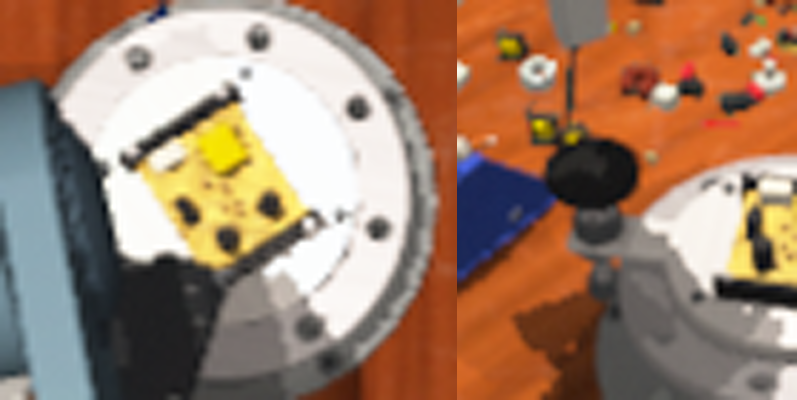

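The knob moved from (594,190) to (592,172) in the crop. That is about 11 mm of rise, so the plunger is fully up, with the table within the play of the hole and the fingers clear.

```bash
python3 -c "from bench import *;print(job_done())"
```

```text
the job is handed in; nothing more can be done
None
```

The plunger sprang back up in the next hole clockwise, on the iron stand's side, so by the camera check the board is locked one station nearer the iron; I pressed with shut fingers, without pinching, and handed the job in at about 7 s.

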